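# Lay out the power-cut kit

## Robot

A 6-joint arm with a two-finger parallel gripper is mounted at the origin on the work surface. World frame = base frame: x ahead of the robot, y to its left, z up, the work surface at z = 0. Lengths are in m, angles in rad, forces in N, time in s.
With the tool pointing down it reaches from about 0.3 to 0.775 m from the base axis. Payload 14.6 kg.
Tool frame: the origin (TCP) lies at the very end of the fingers, on their centre line; the grasp point (between the pads) lies 19 mm behind it; z points along the fingers, y is the line along which they close (so a half turn about z gives the same grasp; the last joint's range is limited). The gripper opens to 94 mm and grips with 3 to 60 N. Pads are 16 mm wide; open, the fingers measure 119 mm over their backs; the gripper's body (75 mm by 177 mm) begins 78 mm behind the grasp point.
Start: joints at [1.139, 0.3, 1.521, -0, 1.321, -0.067], TCP at [0.196, 0.514, 0.205] pointing down, gripper open.
Joint ranges: [-3.03, 3.03], [-0.79, 2.21], [0.23, 2.52], [-1.04, 4.18], [0, 3.07], [-2.55, 2.55]. Speed limits (rad/s): [2.22, 2.22, 2.57, 3.14, 3.14, 3.14].

## Interface

Orientations are given as [roll, pitch, yaw] about the fixed x, y, z axes, in that order (R = Rz(yaw) Ry(pitch) Rx(roll)).
In Python, from station import ctrl, cams gives the robot as it stands. The module is installed in compiled form; this text tells all that it offers.
- The arm moves only by the tool arm_command, never from a script. Its argument "plan" is a list that holds one entry, the list of rows, each a list of 7 numbers: the shift along the tool's x, y, z in fractions of the full range, 1 being 80 cm, then the turn, a rotation vector about the tool's x, y, z in normalised numbers (1 is 2 pi rad), then the closure, from -1 (fully open) to 1 (shut). A call has 1 to 12 rows; each row is the pose to reach, as a shift and turn from the pose commanded when the call began, along the tool's axes at that moment; what a row does not reach only later rows make up. A row lasts 1/10 s, in which the tool goes at most 50 mm and 8.59 degrees, less where a joint would pass 70% of its speed; a pose out of reach is approached as far as the arm can. A call with a gripper value outside its range is refused whole. The fingers move at their own pace and stop on an object; "squeeze" is the grip in N (left out, the last holds). Time passes only in rows, so rows that repeat a pose let the fingers close. It gives the time, the measured TCP pose, the force, the opening and the grip force at its end, in the units of the state.
- ctrl.get_obs(): the state, without advancing time (a new reading comes with each control period).
- cams.camera(name): name is "scene" or "side" or "wrist"; returns (picture, depth): 400x640x3 uint8, blue, green, red; 400x640 float32, m along the optical axis (not along the pixel's ray), 0 where there is no reading.
- cams.camera_info(name): a dict with "fx", "fy", "cx", "cy" (pixels), "world_to_cam" (4x4, takes a point from world to camera coordinates). Camera axes: x right, y down, z forward; pixel columns grow to the right and rows downward; lengths in m; the calibration is good to about 2 mm. A picture is of the moment at which its call begins: read the wrist's pose just before it. camera_info takes no time and is no camera call; for the wrist camera it gives the pose at the moment of the call.
- ctrl.hand_in(): hands the job in; it is judged then, once.
The state is a dict: "time_s": time; "qpos": joint angles; "joint_vel": joint speeds; "tau": joint torques, N m; "ee_pos": TCP position; "eef_rot": TCP orientation; "force": force on the tool from outside, world axes, zero at the start; "moment": the same for the moment, N m; "grip_width": finger opening in m; "grip_force": force on a finger pad.
Only numpy, scipy, OpenCV 4.12 (cv2) and the standard library are available. Lean on these libraries where they do the work, as an engineer would, in place of code of your own. Each camera call takes 0.05 s, during which the arm holds its last target. There are 200 camera calls.

## Task

Lay out the power-cut kit on the row of three round mats, one thing centred on each: the white lantern standing on the mat next to the steel bowl, the yellow torch lying on the mat next to the red first-aid tin with its length pointing straight out from the arm, along x (either way round), and the blue cup, still upturned, on the mat between those two. Then stand the orange tea light centred on top of the upturned cup. Leave the bowl, the tin and the radio where they are.

Things in the scene. Friction and masses are not known exactly. Their poses are not given: they have to be found in the camera images.
- lantern: white plastic camping lantern, standing; origin at the centre of its underside, z up its axis. Base 72 mm across and 32 mm high, amber lamp 48 mm across from 32 to 85 mm, round white cap 50 mm across from 85 to 120 mm (grip it here), and a thin steel carrying loop above the cap up to 141 mm, in its y-z plane, 41 mm wide. 0.2 to 0.35 kg.
- torch: yellow plastic torch lying flat-side down, 130 mm long; origin at the centre of its length, on its underside; x runs along its length towards the lens. Square barrel 30 mm wide and 32 mm high from x = -65 to +30 mm (grip it across the barrel at the origin), head 44 mm wide and 36 mm high from x = +30 to +65 mm. About 0.12 to 0.22 kg.
- cup: blue ceramic cup, upturned; origin at the centre of its mouth rim, which is on the lid; z points up to its flat foot. 75 mm high, 64 mm across at the rim (below) and 58 mm at the foot (above), foot marked by a flat white disc 44 mm across. Its handle sticks out along +y to 55 mm from the axis, from 14 to 58 mm high, so grip it along its x. About 0.17 to 0.3 kg.
- tealight: orange plastic battery tea light: a disc 38 mm across and 22 mm high with a small yellow plastic flame up to 36 mm; origin at the centre of its underside, z up. 20 to 40 g.
- bowl: stainless steel bowl, 140 mm across the rim, 50 mm high, loose, standing beyond one end of the row of mats (left or right varies); origin at the centre of its underside. To be left alone.
- tin: red first-aid tin with a white cross on top, 80 mm (x) by 120 mm (y) by 45 mm high, loose, standing beyond the other end of the row of mats; origin at the centre of its underside. To be left alone.
- radio: black pocket radio lying flat on the far side of the mats, 70 mm (x) by 120 mm (y) by 34 mm high, loose; origin at the centre of its underside. To be left alone.
- mat_cork: round brown cork mat, 90 mm across, 3 mm thick, fixed to the lid; origin at the centre of its underside, on the lid. One of three mats of different colours in a loose row along y, about 155 mm apart; any colour may be in any place, and colour does not matter. The steel bowl is beside one end mat, the red tin beside the other.
- mat_black: round black rubber mat, 90 mm across, 3 mm thick, fixed to the lid; origin at the centre of its underside, on the lid. One of three mats of different colours in a loose row along y, about 155 mm apart; any colour may be in any place, and colour does not matter. The steel bowl is beside one end mat, the red tin beside the other.
- mat_grey: round light grey mat, 90 mm across, 3 mm thick, fixed to the lid; origin at the centre of its underside, on the lid. One of three mats of different colours in a loose row along y, about 155 mm apart; any colour may be in any place, and colour does not matter. The steel bowl is beside one end mat, the red tin beside the other.

How it is judged:
At the end, for the whole second after the job is handed in: Lantern, torch and cup within 15 mm of the centres of their mats (by the bowl, by the tin, middle); lantern and cup upright as they began, torch level and within 15 degrees of x; tea light upright on the cup within 10 mm of its axis; all released, at rest; bowl, tin, radio moved under 20 mm (((horizontal distance between mat_cork and bowl below 0.26 m and horizontal distance between lantern and mat_cork below 0.015 m) or (horizontal distance between mat_black and bowl below 0.26 m and horizontal distance between lantern and mat_black below 0.015 m) or (horizontal distance between mat_grey and bowl below 0.26 m and horizontal distance between lantern and mat_grey below 0.015 m)) and angle between each of lantern, cup, tealight's own z axis and vertical below 0.1 rad and height (world z) of each of lantern, cup below 0.01 m and ((horizontal distance between mat_cork and tin below 0.26 m and horizontal distance between torch and mat_cork below 0.015 m and angle between the x axis of torch and the x axis of mat_cork, either way round below 0.26 rad) or (horizontal distance between mat_black and tin below 0.26 m and horizontal distance between torch and mat_black below 0.015 m and angle between the x axis of torch and the x axis of mat_black, either way round below 0.26 rad) or (horizontal distance between mat_grey and tin below 0.26 m and horizontal distance between torch and mat_grey below 0.015 m and angle between the x axis of torch and the x axis of mat_grey, either way round below 0.26 rad)) and angle between torch's own x axis and vertical between 1.47 and 1.67 rad and height (world z) of torch below 0.045 m and ((not (horizontal distance between mat_cork and bowl below 0.26 m) and not (horizontal distance between mat_cork and tin below 0.26 m) and horizontal distance between cup and mat_cork below 0.015 m) or (not (horizontal distance between mat_black and bowl below 0.26 m) and not (horizontal distance between mat_black and tin below 0.26 m) and horizontal distance between cup and mat_black below 0.015 m) or (not (horizontal distance between mat_grey and bowl below 0.26 m) and not (horizontal distance between mat_grey and tin below 0.26 m) and horizontal distance between cup and mat_grey below 0.015 m)) and horizontal distance between tealight and cup below 0.01 m and z of tealight in the frame of cup between 0.071 and 0.08 m and linear speed of each of lantern, torch, cup, tealight below 0.02 m/s and distance of each of bowl, tin, radio from where it was at the start of the episode below 0.02 m); the robot touches nothing.
It fails at once if the bowl, the tin or the radio is shifted by more than 20 mm (not (distance of bowl from where it was at the start of the episode below 0.02 m) or not (distance of tin from where it was at the start of the episode below 0.02 m) or not (distance of radio from where it was at the start of the episode below 0.02 m)).
It also fails if it takes over 106 s, if anything falls off the work surface, if the arm or the gripper's body presses on something with over 40 N, if the wrist force passes 120 N, or if a joint passes its speed limit or range.

## Working session

There is one attempt and no reset: what is moved stays moved. The work goes in short steps, Python scripts to look and compute and a tool call to move; the robot and the scene stay as the last step left them, time stands still between calls to the robot, and variables do not carry over. Pictures are saved under pics/ and viewed, at most 14 in all, crops included, and the job is handed in when it is done.

Besides the shell and the picture viewer there is one more tool, called after "Emit:" by a JSON object that holds its "op" and its "data", one argument or row to a line. arm_command: Moves the arm, as the interface text tells. Its arguments: {"type":"object","properties":{"plan":{"type":"array"},"squeeze":{"type":"number"}},"required":["plan"]}

```bash
mkdir -p pics; cat > h.py <<'E'
import numpy as np, cv2
from station import ctrl, cams
def grab(n):
    info=cams.camera_info(n); im,d=cams.camera(n); np.savez(f'{n}.npz',im=im,d=d,**{k:np.array(info[k]) for k in('fx','fy','cx','cy','world_to_cam')}); return im,d,info
def load(n):
    z=np.load(f'{n}.npz'); return z['im'],z['d'],{k:z[k] for k in('fx','fy','cx','cy','world_to_cam')}
def ray(I,u,v):
    T=np.linalg.inv(I['world_to_cam']); r=T[:3,:3]@np.array([(u-I['cx'])/I['fx'],(v-I['cy'])/I['fy'],1]); return T[:3,3],r
def onz(I,u,v,z):
    o,r=ray(I,u,v); return o+r*(z-o[2])/r[2]
def cloud(I,d):
    v,u=np.mgrid[:d.shape[0],:d.shape[1]]; T=np.linalg.inv(I['world_to_cam'])
    P=np.stack([(u-I['cx'])/I['fx']*d,(v-I['cy'])/I['fy']*d,d],-1)@T[:3,:3].T+T[:3,3]; P[d<=0]=np.nan; return P
E
python3 - <<'E'
from h import *
o=ctrl.get_obs(); print(o['time_s'],o['ee_pos'],o['eef_rot'],o['grip_width'])
for n in('scene','side','wrist'):
    im,d,I=grab(n); cv2.imwrite(f'pics/{n}0.png',im); print(n,I['fx'],np.linalg.inv(I['world_to_cam']).round(3).tolist(),(d>0).mean())
E
```

```text
0.0 [0.19610264 0.513556   0.20487775] [-3.14041246e+00 -7.19735985e-05  2.77680024e+00] 0.09432347866374857
scene 365.17041288047096 [[-0.765, 0.364, -0.532, 1.085], [0.644, 0.451, -0.617, 0.542], [0.016, -0.815, -0.58, 0.575], [0.0, 0.0, 0.0, 1.0]] 0.99596484375
side 391.0586407770685 [[-0.909, -0.28, 0.31, 0.366], [-0.417, 0.64, -0.645, 0.532], [-0.018, -0.716, -0.698, 0.583], [0.0, 0.0, 0.0, 1.0]] 0.99609375
wrist 316.9665075642042 [[0.357, 0.899, 0.253, 0.122], [0.934, -0.344, -0.097, 0.541], [-0.001, 0.271, -0.963, 0.384], [0.0, 0.0, 0.0, 1.0]] 0.99604296875
```

View pics/scene0.png

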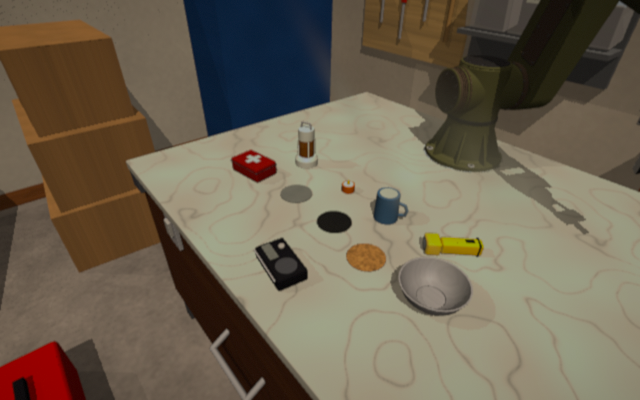

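View pics/side0.png

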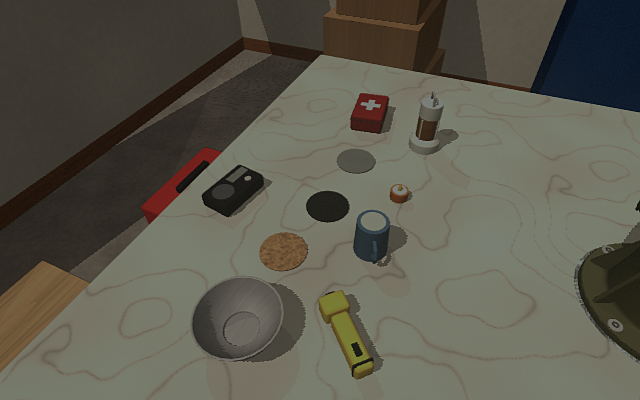

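The scene view shows the bowl (435,288) beside the cork mat (366,257), black in the middle (334,222), and grey (296,194) by the tin (254,165). The lantern is at (306,147), tea light (348,187), cup (388,205), torch (452,244) and radio (281,263). The side view agrees: cork (284,251), black (327,206), grey (356,161), torch (347,335), cup foot (374,222), lantern (427,125).

```bash
cat > seg.py <<'E'
from h import *
def comp(mask,seed,r=25):
    n,l,s,c=cv2.connectedComponentsWithStats(mask.astype(np.uint8))
    k=[i for i in range(1,n) if s[i,4]>15 and np.hypot(*(c[i]-seed))<r]
    return (l==max(k,key=lambda i:s[i,4])) if k else None
def cen(m):
    v,u=np.nonzero(m); return u.mean(),v.mean()
def hsv(im): 
    h=cv2.cvtColor(im,cv2.COLOR_BGR2HSV).astype(int); return h[...,0],h[...,1],h[...,2]
def tri(I1,p1,I2,p2):
    P=[np.array([[I['fx'],0,I['cx']],[0,I['fy'],I['cy']],[0,0,1]])@I['world_to_cam'][:3] for I in(I1,I2)]
    X=cv2.triangulatePoints(*P,np.array(p1,float),np.array(p2,float)).ravel(); X=X[:3]/X[3]
    o1,r1=ray(I1,*p1); o2,r2=ray(I2,*p2); n=np.cross(r1,r2); return X,abs((o2-o1)@n/np.linalg.norm(n))
E
python3 - <<'E'
from seg import *
A,B=load('scene'),load('side')
seeds=dict(cork=((366,257),(284,251)),black=((334,222),(327,206)),grey=((296,194),(356,161)),foot=((389,193),(374,222)),torch=((452,244),(347,335)),tealight=((348,187),(399,194)),tin=((254,168),(370,115)),lampamber=((306,148),(427,130)),radio=((281,263),(235,190)))
def mask(n,im):
    h,s,v=hsv(im)
    return dict(cork=(h>5)&(h<18)&(s>110)&(v>60),black=v<50,radio=v<70,grey=(s<25)&(v>80)&(v<135) if 0 else None,foot=(s<70)&(v>120),torch=(h>22)&(h<34)&(s>150),tealight=((h<14))&(s>130),tin=((h<5)|(h>172))&(s>150),lampamber=(h<16)&(s>100))[n]
for n,sd in seeds.items():
    ps=[]
    for (im,d,I),s in zip((A,B),sd):
        if n in('grey','foot'):
            c=im[s[1],s[0]].astype(int); m=np.abs(im.astype(int)-c).max(-1)<18
            f=np.zeros_like(m); f[s[1]-20:s[1]+20,s[0]-28:s[0]+28]=1; m&=f
        else: m=mask(n,im)
        m=comp(m,np.array(s))
        if m is None: print(n,'none');continue
        P=cloud(I,d)[m]; p=cen(m); ps.append(p)
        print(n,m.sum(),np.round(p,1),'cloud med',np.nanmedian(P,0).round(4),'min',np.nanpercentile(P,2,axis=0).round(3),'max',np.nanpercentile(P,98,axis=0).round(3))
    if len(ps)==2:
        X,g=tri(A[2],ps[0],B[2],ps[1]); print('   tri',X.round(4),'gap',round(g,4), [onz(I,*p,.003).round(4)[:2] for (im,d,I),p in zip((A,B),ps)])
E
```

```text
cork 860 [365.8 257. ] cloud med [0.6219 0.1534 0.0038] min [0.581 0.112 0.002] max [0.66  0.192 0.006]
cork 1390 [282.9 251.3] cloud med [0.6171 0.1527 0.0033] min [0.579 0.111 0.001] max [0.658 0.192 0.005]
   tri [ 6.188e-01  1.505e-01 -1.000e-04] gap 0.0001 [array([0.6212, 0.1525]), array([0.6174, 0.1525])]
black 533 [333.9 221.6] cloud med [0.5933 0.012  0.0039] min [ 0.555 -0.026  0.002] max [0.629 0.048 0.006]
black 1046 [327.1 206.1] cloud med [0.5888 0.0121 0.0033] min [ 0.55  -0.029  0.001] max [0.629 0.051 0.006]
   tri [5.899e-01 9.100e-03 2.000e-04] gap 0.0003 [array([0.5922, 0.0115]), array([0.5888, 0.0118])]
grey 436 [296.  193.5] cloud med [ 0.5922 -0.1486  0.0039] min [ 0.552 -0.189  0.001] max [ 0.63  -0.111  0.006]
grey 751 [355.6 160.6] cloud med [ 0.5868 -0.1507  0.0033] min [ 0.547 -0.193  0.   ] max [ 0.628 -0.113  0.005]
   tri [ 5.881e-01 -1.545e-01 -2.000e-04] gap 0.0006 [array([ 0.5911, -0.1501]), array([ 0.587 , -0.1512])]
foot 1455 [388.6 187.8] cloud med [ 0.3546 -0.0157  0.0008] min [ 0.255 -0.099 -0.001] max [0.491 0.096 0.003]
foot 938 [370.9 214.3] c
[... 1080 characters left out ...]
0.0144 [array([ 0.602 , -0.3552]), array([ 0.6314, -0.3822])]
lampamber 114 [303.1 148.6] cloud med [ 0.4773 -0.2632  0.0603] min [ 0.47  -0.279  0.037] max [ 0.482 -0.253  0.084]
lampamber 250 [427.7 130.4] cloud med [ 0.4522 -0.2524  0.0592] min [ 0.438 -0.261  0.034] max [ 0.466 -0.249  0.085]
   tri [ 0.4561 -0.2892  0.0399] gap 0.0079 [array([ 0.4084, -0.355 ]), array([ 0.4614, -0.3379])]
radio 1321 [283.6 265.5] cloud med [0.793  0.0859 0.0327] min [0.755 0.008 0.007] max [0.828 0.12  0.035]
radio 1718 [232.4 191.4] cloud med [0.7724 0.0762 0.0314] min [0.744 0.005 0.001] max [0.822 0.12  0.035]
   tri [0.7846 0.0652 0.0148] gap 0.0036 [array([0.7789, 0.0577]), array([0.7942, 0.0532])]
```

View pics/wrist0.png

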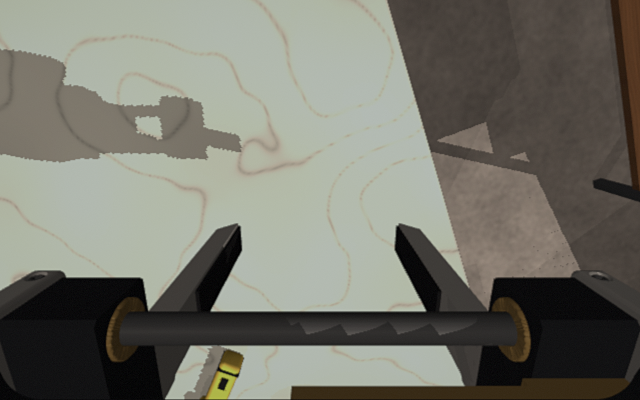

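The wrist view shows only the torch end at (225,370), between the open fingers. I'll move to an overview pose over the objects.

The rows are not in the units I measure in: shifts go in shares of 80 cm and turns go in shares of 2 pi rad. I convert before sending: -420 mm / 800 = -0.525, -175 mm / 800 = -0.2188, -0.365 rad / 6.2832 = -0.0581.

Emit:
{"op": "arm_command", "data": {
  "plan": [
    [[-0.42, -0.525, -0.2188, 0, 0, -0.0581, -1], [-0.42, -0.525, -0.2188, 0, 0, -0.0581, -1], [-0.42, -0.525, -0.2188, 0, 0, -0.0581, -1], [-0.42, -0.525, -0.2188, 0, 0, -0.0581, -1], [-0.42, -0.525, -0.2188, 0, 0, -0.0581, -1], [-0.42, -0.525, -0.2188, 0, 0, -0.0581, -1], [-0.42, -0.525, -0.2188, 0, 0, -0.0581, -1], [-0.42, -0.525, -0.2188, 0, 0, -0.0581, -1], [-0.42, -0.525, -0.2188, 0, 0, -0.0581, -1], [-0.42, -0.525, -0.2188, 0, 0, -0.0581, -1], [-0.42, -0.525, -0.2188, 0, 0, -0.0581, -1], [-0.42, -0.525, -0.2188, 0, 0, -0.0581, -1]]
  ],
  "squeeze": 25
}}

```text
time_s: 1.35
ee_pos: [0.3609, -0.0017, 0.3815]
eef_rot: [-3.141, 0.001, 3.138]
force: [0.5, -0.1, -0.3]
grip_width: 0.0942
grip_force: 0.0
```

```bash
cat > w.py <<'E'
import sys
from h import *
o=ctrl.get_obs(); print(o['time_s'],o['ee_pos'].round(4) if hasattr(o['ee_pos'],'round') else o['ee_pos'],o['eef_rot'])
im,d,I=grab('wrist'); cv2.imwrite(sys.argv[1],im); print(np.linalg.inv(I['world_to_cam']).round(3).tolist())
E
python3 w.py pics/w1.png; cp wrist.npz w1.npz
```

```text
1.35 [ 0.3609 -0.0017  0.3815] [-3.14100706e+00  1.16736918e-03  3.13808415e+00]
[[0.004, 0.962, 0.273, 0.281], [1.0, -0.004, -0.001, -0.002], [-0.0, 0.273, -0.962, 0.56], [0.0, 0.0, 0.0, 1.0]]
```

View pics/w1.png

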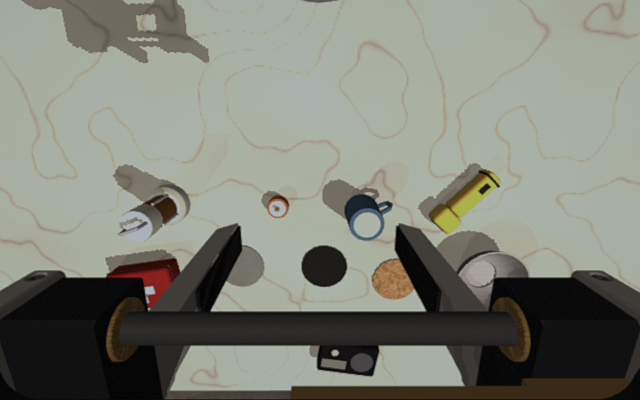

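The overview shows the lantern at (155,215), tea light (278,207), cup foot (367,223) with its handle toward (386,208), torch (465,202) with its lens end at (445,220), and the three mats at row ~267.

```bash
cat > m.py <<'E'
from seg import *
def ld(f):
    z=np.load(f); return z['im'],z['d'],{k:z[k] for k in('fx','fy','cx','cy','world_to_cam')}
V={'scene':ld('scene.npz'),'side':ld('side.npz'),'w1':ld('w1.npz')}
def box(P,lo,hi): return P[np.all((P>lo)&(P<hi),-1)]
def circ(xy):  # algebraic circle fit
    A=np.c_[2*xy,np.ones(len(xy))]; s=np.linalg.lstsq(A,(xy**2).sum(1),rcond=None)[0]; return s[:2].round(4),round(float(np.sqrt(s[2]+s[:2]@s[:2])),4)
for n,(im,d,I) in V.items():
    P=cloud(I,d); h,s,v=hsv(im)
    # cup foot white disc: bright neutral pixels at cup
    P0=P.copy(); inb=np.all((P0>[.42,0,.06])&(P0<[.58,.13,.09]),-1)
    m=inb&(s<90)&(v>110); m=cv2.morphologyEx(m.astype(np.uint8),cv2.MORPH_OPEN,np.ones((3,3)))
    if m.any():
        c=max(cv2.findContours(m,cv2.RETR_EXTERNAL,cv2.CHAIN_APPROX_NONE)[0],key=cv2.contourArea)
        (u0,v0),_,_=cv2.fitEllipse(c); print(n,'foot',round(u0,1),round(v0,1),'z',np.nanmedian(P[m>0][:,2]).round(4),'on .075',onz(I,u0,v0,.075).round(4)); V[n]+=((u0,v0),)
    # handle: blue-ish points at cup, z 14..58, far from axis
    # torch
    inb=np.all((P>[.36,.18,.004])&(P<[.56,.36,.05]),-1)&(h>20)&(h<36)&(s>120)
    t=P[inb]; top=t[t[:,2]>.026]; 
    r=cv2.minAreaRect(top[:,:2].astype(np.float32)*1000); print(n,'torch',len(top),'z',np.percentile(top[:,2],[10,50,90]).round(3),'rect',np.round(r[0],1),np.round(r[1],1),round(r[2],1)); 
    hd=top[top[:,2]>.0345]; print('   head mean',hd.mean(0).round(3) if len(hd) else None)
    # lantern
    L=box(P,[.40,-.36,.02],[.53,-.2,.16])
    for lo,hi in((.004,.03),(.036,.08),(.09,.117),(.117,.123),(.124,.16)):
        q=box(P,[.40,-.36,lo],[.53,-.2,hi]); print('   lan',lo,len(q), circ(q[:,:2]) if len(q)>20 else '', 'mean',q.mean(0).round(3) if len(q) else '')
    t=box(P,[.43,-.11,.018],[.51,-.03,.026]); print('   tea top',len(t),t.mean(0).round(4) if len(t) else '',t[:,2].max() if len(t) else '')
    t=box(P,[.43,-.11,.004],[.51,-.03,.018]); print('   tea side',circ(t[:,:2]) if len(t)>10 else '')
    t=box(P,[.40,0,.01],[.58,.15,.058]); print('   cup side',len(t),t.min(0).round(3),t.max(0).round(3))
    b=box(P,[.5,.19,.046],[.8,.45,.056]); print('   bowl rim',circ(b[:,:2]) if len(b)>10 else '')
for a,b in(('scene','w1'),('side','w1'),('scene','side')):
    if len(V[a])>3 and len(V[b])>3: print(a,b,tri(V[a][2],V[a][3],V[b][2],V[b][3]))
E
python3 m.py
```

```text
scene foot 388.6 192.4 z 0.0761 on .075 [0.4717 0.0762 0.075 ]
scene torch 592 z [0.029 0.033 0.037] rect [451.9 259.6] [ 41.6 128.3] 49.0
   head mean [0.481 0.234 0.036]
   lan 0.004 195 (array([ 0.461 , -0.2716]), 0.0314) mean [ 0.474 -0.255  0.018]
   lan 0.036 223 (array([ 0.4575, -0.2743]), 0.0238) mean [ 0.468 -0.262  0.058]
   lan 0.09 138 (array([ 0.4578, -0.2741]), 0.0237) mean [ 0.468 -0.26   0.103]
   lan 0.117 97 (array([ 0.4596, -0.2723]), 0.0182) mean [ 0.462 -0.271  0.12 ]
   lan 0.124 30 (array([ 0.4654, -0.2705]), 0.0153) mean [ 0.458 -0.273  0.136]
   tea top 82 [ 0.4667 -0.0719  0.0227] 0.025804824888595923
   tea side (array([ 0.4649, -0.0738]), 0.0164)
   cup side 460 [0.451 0.054 0.01 ] [0.507 0.127 0.058]
   bowl rim (array([0.6058, 0.3155]), 0.067)
side foot 372.4 220.9 z 0.0758 on .075 [0.4746 0.0777 0.075 ]
side torch 1639 z [0.03  0.032 0.036] rect [451.9 262.5] [ 42.5 130.6] 43.5
   head mean [0.482 0.23  0.036]
   lan 0.004 334 (array([ 0.4574, -0.2724]), 0.0329) mean [ 0.455 -0.249  0.019]
   lan 0.036 345 (array([ 0.4575, -0.2731]), 0.0232) mean [ 0.45
[... 824 characters left out ...]
0.4568, -0.2757]), 0.0247) mean [ 0.446 -0.259  0.104]
   lan 0.117 707 (array([ 0.4562, -0.2745]), 0.0179) mean [ 0.455 -0.274  0.119]
   lan 0.124 107 (array([ 0.4544, -0.2737]), 0.0115) mean [ 0.455 -0.272  0.137]
   tea top 313 [ 0.4609 -0.0762  0.0218] 0.024868494325347767
   tea side (array([ 0.4619, -0.0767]), 0.0186)
   cup side 454 [0.442 0.045 0.01 ] [0.485 0.125 0.058]
   bowl rim (array([0.6025, 0.313 ]), 0.0664)
scene w1 (array([0.47284689, 0.07691263, 0.07587685]), np.float64(0.00018548348952062403))
side w1 (array([0.47432469, 0.07704229, 0.07407916]), np.float64(0.0010916458716019551))
scene side (array([0.47427126, 0.07851416, 0.0766917 ]), np.float64(0.0010565076477208112))
```

Scaled: -272 mm / 800 = -0.34, 181 mm / 800 = 0.2263.

Emit:
{"op": "arm_command", "data": {
  "plan": [
    [[-0.1213, -0.34, 0.2263, 0, 0, 0, -1], [-0.1213, -0.34, 0.2263, 0, 0, 0, -1], [-0.1213, -0.34, 0.2263, 0, 0, 0, -1], [-0.1213, -0.34, 0.2263, 0, 0, 0, -1], [-0.1213, -0.34, 0.2263, 0, 0, 0, -1], [-0.1213, -0.34, 0.2263, 0, 0, 0, -1], [-0.1213, -0.34, 0.2263, 0, 0, 0, -1], [-0.1213, -0.34, 0.2263, 0, 0, 0, -1], [-0.1213, -0.34, 0.2263, 0, 0, 0, -1], [-0.1213, -0.34, 0.2263, 0, 0, 0, -1], [-0.1213, -0.34, 0.2263, 0, 0, 0, -1]]
  ]
}}

```text
time_s: 2.5
ee_pos: [0.4576, -0.2695, 0.2006]
eef_rot: [-3.141, 0.001, -3.14]
force: [0.1, -0.3, 0.1]
grip_width: 0.0941
grip_force: 0.0
```

```bash
python3 - <<'E'
from m import V,cloud,box,np,hsv
# cup handle direction: points beyond the wall radius
for n in V:
    im,d,I=V[n][:3]; P=cloud(I,d); q=box(P,[.38,-.02,.016],[.57,.17,.056]); r=q[:,:2]-[.4735,.077]; R=np.hypot(*r.T); k=(R>.036)&(R<.058)
    h=r[k]; print('HANDLE',n,k.sum(),h.mean(0).round(4) if k.any() else '',np.degrees(np.arctan2(h[:,1].mean(),h[:,0].mean())).round(1) if k.any() else '')
E
```

```text
scene foot 388.6 192.4 z 0.0761 on .075 [0.4717 0.0762 0.075 ]
scene torch 592 z [0.029 0.033 0.037] rect [451.9 259.6] [ 41.6 128.3] 49.0
   head mean [0.481 0.234 0.036]
   lan 0.004 195 (array([ 0.461 , -0.2716]), 0.0314) mean [ 0.474 -0.255  0.018]
   lan 0.036 223 (array([ 0.4575, -0.2743]), 0.0238) mean [ 0.468 -0.262  0.058]
   lan 0.09 138 (array([ 0.4578, -0.2741]), 0.0237) mean [ 0.468 -0.26   0.103]
   lan 0.117 97 (array([ 0.4596, -0.2723]), 0.0182) mean [ 0.462 -0.271  0.12 ]
   lan 0.124 30 (array([ 0.4654, -0.2705]), 0.0153) mean [ 0.458 -0.273  0.136]
   tea top 82 [ 0.4667 -0.0719  0.0227] 0.025804824888595923
   tea side (array([ 0.4649, -0.0738]), 0.0164)
   cup side 460 [0.451 0.054 0.01 ] [0.507 0.127 0.058]
   bowl rim (array([0.6058, 0.3155]), 0.067)
side foot 372.4 220.9 z 0.0758 on .075 [0.4746 0.0777 0.075 ]
side torch 1639 z [0.03  0.032 0.036] rect [451.9 262.5] [ 42.5 130.6] 43.5
   head mean [0.482 0.23  0.036]
   lan 0.004 334 (array([ 0.4574, -0.2724]), 0.0329) mean [ 0.455 -0.249  0.019]
   lan 0.036 345 (array([ 0.4575, -0.2731]), 0.0232) mean [ 0.45
[... 940 characters left out ...]
.455 -0.274  0.119]
   lan 0.124 107 (array([ 0.4544, -0.2737]), 0.0115) mean [ 0.455 -0.272  0.137]
   tea top 313 [ 0.4609 -0.0762  0.0218] 0.024868494325347767
   tea side (array([ 0.4619, -0.0767]), 0.0186)
   cup side 454 [0.442 0.045 0.01 ] [0.485 0.125 0.058]
   bowl rim (array([0.6025, 0.313 ]), 0.0664)
scene w1 (array([0.47284689, 0.07691263, 0.07587685]), np.float64(0.00018548348952062403))
side w1 (array([0.47432469, 0.07704229, 0.07407916]), np.float64(0.0010916458716019551))
scene side (array([0.47427126, 0.07851416, 0.0766917 ]), np.float64(0.0010565076477208112))
HANDLE scene 57 [-0.0172  0.0426] 112.0
HANDLE side 95 [-0.0202  0.0439] 114.8
HANDLE w1 84 [-0.0218  0.0386] 119.4
```

Scaled: 117 mm / 800 = 0.1463, 80 mm / 800 = 0.1.

Emit:
{"op": "arm_command", "data": {
  "plan": [
    [[0, 0, 0.05, 0, 0, 0, -1], [0, 0, 0.1, 0, 0, 0, -1], [0, 0, 0.1463, 0, 0, 0, -1], [0, 0, 0.1463, 0, 0, 0, -1], [0, 0, 0.1463, 0, 0, 0, -1], [0, 0, 0.1463, 0, 0, 0, 0.5], [0, 0, 0.1463, 0, 0, 0, 0.5], [0, 0, 0.1463, 0, 0, 0, 0.5], [0, 0, 0.1463, 0, 0, 0, 0.5], [0, 0, 0.1463, 0, 0, 0, 0.5], [0, 0, 0.1463, 0, 0, 0, 0.5], [0, 0, 0.1463, 0, 0, 0, 0.5]]
  ],
  "squeeze": 25
}}

```text
time_s: 3.7
ee_pos: [0.4574, -0.2706, 0.0826]
eef_rot: [-3.141, 0.0, -3.141]
force: [0.9, -1.6, 1.7]
grip_width: 0.0501
grip_force: 25.0
```

Scaled: 423 mm / 800 = 0.5288, 200 mm / 800 = 0.25.

Emit:
{"op": "arm_command", "data": {
  "plan": [
    [[0, 0, -0.0375, 0, 0, 0, 0.5], [0, 0, -0.075, 0, 0, 0, 0.5], [0, 0, -0.1313, 0, 0, 0, 0.5], [-0.1013, 0.25, -0.1313, 0, 0, 0, 0.5], [-0.1013, 0.25, -0.1313, 0, 0, 0, 0.5], [-0.1013, 0.25, -0.1313, 0, 0, 0, 0.5], [-0.1013, 0.25, -0.1313, 0, 0, 0, 0.5], [-0.2025, 0.5288, -0.1313, 0, 0, 0, 0.5], [-0.2025, 0.5288, -0.1313, 0, 0, 0, 0.5], [-0.2025, 0.5288, -0.1313, 0, 0, 0, 0.5], [-0.2025, 0.5288, -0.1313, 0, 0, 0, 0.5], [-0.2025, 0.5288, -0.1313, 0, 0, 0, 0.5]]
  ]
}}

```text
time_s: 4.9
ee_pos: [0.6182, 0.1519, 0.1868]
eef_rot: [-3.141, -0.001, -3.141]
force: [1.3, -0.6, -4.0]
grip_width: 0.05
grip_force: 25.0
```

Scaled: 101 mm / 800 = 0.1263, 100 mm / 800 = 0.125.

Emit:
{"op": "arm_command", "data": {
  "plan": [
    [[-0.0013, 0.0013, 0.05, 0, 0, 0, 0.5], [-0.0013, 0.0013, 0.1, 0, 0, 0, 0.5], [-0.0013, 0.0013, 0.1188, 0, 0, 0, 0.5], [-0.0013, 0.0013, 0.1188, 0, 0, 0, 0.5], [-0.0013, 0.0013, 0.1225, 0, 0, 0, 0.5], [-0.0013, 0.0013, 0.125, 0, 0, 0, 0.5], [-0.0013, 0.0013, 0.1263, 0, 0, 0, 0.5], [-0.0013, 0.0013, 0.1263, 0, 0, 0, 0.5], [-0.0013, 0.0013, 0.1263, 0, 0, 0, 0.5]]
  ]
}}

```text
time_s: 5.8
ee_pos: [0.6194, 0.1507, 0.087]
eef_rot: [3.141, 0.001, -3.141]
force: [1.0, 0.3, -2.6]
grip_width: 0.0499
grip_force: 25.0
```

Scaled: -110 mm / 800 = -0.1375, -80 mm / 800 = -0.1.

Emit:
{"op": "arm_command", "data": {
  "plan": [
    [[0, 0.0013, 0.0013, 0, 0, 0, 0.5], [0, 0.0013, 0.0025, 0, 0, 0, 0.5], [0, 0.0013, 0.0025, 0, 0, 0, 0.5], [0, 0.0013, 0.0025, 0, 0, 0, -1], [0, 0.0013, 0.0025, 0, 0, 0, -1], [0, 0.0013, 0.0025, 0, 0, 0, -1], [0, 0.0013, 0.0025, 0, 0, 0, -1], [0, 0.0013, 0.0025, 0, 0, 0, -1], [0, 0.0013, -0.05, 0, 0, 0, -1], [0, 0.0013, -0.1, 0, 0, 0, -1], [0, 0.0013, -0.1375, 0, 0, 0, -1], [0, 0.0013, -0.1375, 0, 0, 0, -1]]
  ]
}}

```text
time_s: 7.0
ee_pos: [0.6206, 0.1521, 0.2013]
eef_rot: [3.14, 0.007, -3.141]
force: [0.1, 0.3, -0.5]
grip_width: 0.0946
grip_force: 0.0
```

Scaled: 169 mm / 800 = 0.2113, 108 mm / 800 = 0.135, 0.8 rad / 6.2832 = 0.1273.

Emit:
{"op": "arm_command", "data": {
  "plan": [
    [[0.2113, 0.135, 0, 0, 0, 0.1273, -1], [0.2113, 0.135, 0, 0, 0, 0.1273, -1], [0.2113, 0.135, 0, 0, 0, 0.1273, -1], [0.2113, 0.135, 0, 0, 0, 0.1273, -1], [0.2113, 0.135, 0, 0, 0, 0.1273, -1], [0.2113, 0.135, 0, 0, 0, 0.1273, -1], [0.2113, 0.135, 0, 0, 0, 0.1273, -1], [0.2113, 0.135, 0.05, 0, 0, 0.1273, -1], [0.2113, 0.135, 0.1125, 0, 0, 0.1273, -1], [0.2113, 0.135, 0.1125, 0, 0, 0.1273, -1], [0.2113, 0.135, 0.1125, 0, 0, 0.1273, -1], [0.2113, 0.135, 0.1125, 0, 0, 0.1273, -1]]
  ]
}}

```text
time_s: 8.2
ee_pos: [0.4513, 0.2602, 0.1088]
eef_rot: [3.139, 0.001, 2.342]
force: [-0.2, -0.1, 0.1]
grip_width: 0.0939
grip_force: 0.0
```

```bash
python3 w.py pics/w2.png; python3 - <<'E'
from h import *
im,d,I=grab('scene'); w=cv2.imread('pics/w2.png'); cv2.imwrite('pics/c2.png',np.hstack([w[150:400,150:490],im[120:370,200:540]]))
E
```

```text
8.2 [0.4513 0.2602 0.1088] [3.13871279e+00 9.33424777e-04 2.34223738e+00]
[[0.717, 0.67, 0.192, 0.395], [0.697, -0.691, -0.193, 0.316], [0.003, 0.272, -0.962, 0.288], [0.0, 0.0, 0.0, 1.0]]
```

View pics/c2.png

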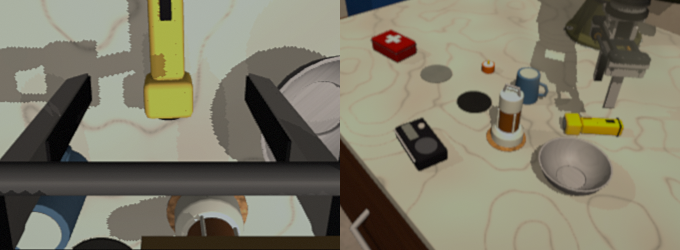

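Left crop: the torch barrel is centred and aligned between the fingers, head at (168,95). Right crop: the lantern stands on the cork mat at (507,145).

Scaled: 103 mm / 800 = 0.1288, 80 mm / 800 = 0.1.

Emit:
{"op": "arm_command", "data": {
  "plan": [
    [[0, 0, 0.05, 0, 0, 0, -1], [0, 0, 0.1, 0, 0, 0, -1], [0, 0, 0.1288, 0, 0, 0, -1], [0, 0, 0.1288, 0, 0, 0, -1], [0, 0, 0.1288, 0, 0, 0, -1], [0, 0, 0.1288, 0, 0, 0, 0.8], [0, 0, 0.1288, 0, 0, 0, 0.8], [0, 0, 0.1288, 0, 0, 0, 0.8], [0, 0, 0.1288, 0, 0, 0, 0.8], [0, 0, 0.1288, 0, 0, 0, 0.8], [0, 0, 0.1288, 0, 0, 0, 0.8], [0, 0, 0.1288, 0, 0, 0, 0.8]]
  ],
  "squeeze": 25
}}

```text
time_s: 9.5
ee_pos: [0.4502, 0.2597, 0.0034]
eef_rot: [-3.141, -0.0, 2.342]
force: [1.2, 0.5, -0.2]
grip_width: 0.0414
grip_force: 0.0
```

Emit:
{"op": "arm_command", "data": {
  "plan": [
    [[0, 0, 0, 0, 0, 0, 0.8], [0, 0, 0, 0, 0, 0, 0.8], [0, 0, 0, 0, 0, 0, 0.8], [0, 0, 0, 0, 0, 0, 0.8], [0, 0, 0, 0, 0, 0, 0.8]]
  ]
}}

```text
time_s: 10.0
ee_pos: [0.4502, 0.2597, 0.0034]
eef_rot: [3.142, -0.0, 2.342]
force: [-0.4, -0.2, -0.8]
grip_width: 0.0299
grip_force: 24.8
```

Scaled: -392 mm / 800 = -0.49, -196 mm / 800 = -0.245, -0.8 rad / 6.2832 = -0.1273.

Emit:
{"op": "arm_command", "data": {
  "plan": [
    [[0, 0, -0.05, 0, 0, 0, 0.8], [0, 0, -0.1, 0, 0, 0, 0.8], [0, 0, -0.15, 0, 0, 0, 0.8], [-0.245, -0.1163, -0.2, 0, 0, -0.0637, 0.8], [-0.245, -0.1163, -0.2, 0, 0, -0.0637, 0.8], [-0.245, -0.1163, -0.2, 0, 0, -0.0637, 0.8], [-0.245, -0.1163, -0.2, 0, 0, -0.0637, 0.8], [-0.245, -0.1163, -0.2, 0, 0, -0.0637, 0.8], [-0.49, -0.2338, -0.2, 0, 0, -0.1273, 0.8], [-0.49, -0.2338, -0.2, 0, 0, -0.1273, 0.8], [-0.49, -0.2338, -0.2, 0, 0, -0.1273, 0.8], [-0.49, -0.2338, -0.2, 0, 0, -0.1273, 0.8]]
  ]
}}

```text
time_s: 11.2
ee_pos: [0.5815, -0.1303, 0.1632]
eef_rot: [3.141, -0.0, -3.137]
force: [0.4, 0.4, -2.2]
grip_width: 0.0302
grip_force: 24.8
```

Emit:
{"op": "arm_command", "data": {
  "plan": [
    [[0, 0, 0, 0, 0, 0, 0.8], [0, 0, 0, 0, 0, 0, 0.8], [0, 0, 0, 0, 0, 0, 0.8]]
  ]
}}

```text
time_s: 11.5
ee_pos: [0.5811, -0.1275, 0.1632]
eef_rot: [3.141, -0.001, -3.141]
force: [-0.2, -0.5, -1.9]
grip_width: 0.0302
grip_force: 24.8
```

```bash
python3 - <<'E'
from seg import *
im,d,I=grab('side'); np.savez('side2.npz'); P=cloud(I,d); h,s,v=hsv(im)
m=(h>20)&(h<36)&(s>120)&(P[...,2]>.1); t=P[m]; print(len(t),t.min(0).round(3),t.max(0).round(3)); top=t[t[:,2]>t[:,2].max()-.012]; print(cv2.minAreaRect((top[:,:2]*1000).astype(np.float32)))
im2,_,_=grab('scene'); cv2.imwrite('pics/c3.png',np.hstack([im[50:300,230:570],im2[80:330,200:540]]))
E
```

```text
1124 [ 0.515 -0.19   0.161] [ 0.646 -0.085  0.362]
((572.1485595703125, -106.45613861083984), (67.4457778930664, 27.842086791992188), 25.924945831298828)
```

View pics/c3.png

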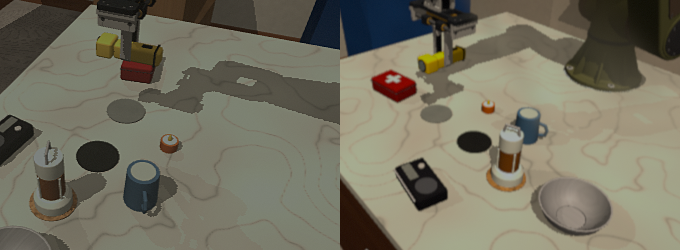

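Both crops show the torch held level along x above the grey mat. The lantern is standing on cork, and nothing else has been disturbed.

Scaled: 156 mm / 800 = 0.195, 154 mm / 800 = 0.1925.

Emit:
{"op": "arm_command", "data": {
  "plan": [
    [[-0.01, -0.0288, 0, 0, 0, 0, 0.8], [-0.01, -0.0288, 0.05, 0, 0, 0, 0.8], [-0.01, -0.0288, 0.1, 0, 0, 0, 0.8], [-0.01, -0.0288, 0.15, 0, 0, 0, 0.8], [-0.01, -0.0288, 0.185, 0, 0, 0, 0.8], [-0.01, -0.0288, 0.185, 0, 0, 0, 0.8], [-0.01, -0.0288, 0.19, 0, 0, 0, 0.8], [-0.01, -0.0288, 0.1925, 0, 0, 0, 0.8], [-0.01, -0.0288, 0.195, 0, 0, 0, 0.8], [-0.01, -0.0288, 0.195, 0, 0, 0, 0.8]]
  ]
}}

```text
time_s: 12.6
ee_pos: [0.5898, -0.1514, 0.0083]
eef_rot: [-3.141, 0.001, -3.141]
force: [-0.5, 0.6, -1.9]
grip_width: 0.03
grip_force: 24.8
```

Scaled: -130 mm / 800 = -0.1625, -80 mm / 800 = -0.1.

Emit:
{"op": "arm_command", "data": {
  "plan": [
    [[0, 0, 0.0013, 0, 0, 0, 0.8], [0, 0, 0.0025, 0, 0, 0, 0.8], [0, 0, 0.0025, 0, 0, 0, 0.8], [0, 0, 0.0025, 0, 0, 0, -0.1], [0, 0, 0.0025, 0, 0, 0, -0.1], [0, 0, 0.0025, 0, 0, 0, -0.1], [0, 0, 0.0025, 0, 0, 0, -0.1], [0, 0, 0.0025, 0, 0, 0, -0.1], [0, 0, -0.05, 0, 0, 0, -0.1], [0, 0, -0.1, 0, 0, 0, -1], [0, 0, -0.1625, 0, 0, 0, -1], [0, 0, -0.1625, 0, 0, 0, -1]]
  ]
}}

```text
time_s: 13.8
ee_pos: [0.592, -0.1521, 0.1445]
eef_rot: [-3.138, 0.01, -3.141]
force: [1.6, -0.5, 0.3]
grip_width: 0.0721
grip_force: 0.0
```

Scaled: 228 mm / 800 = 0.285, 117 mm / 800 = 0.1463, 1.135 rad / 6.2832 = 0.1806.

Emit:
{"op": "arm_command", "data": {
  "plan": [
    [[0.1463, 0.285, -0.0063, 0, 0, 0.1806, -1], [0.1463, 0.285, -0.0063, 0, 0, 0.1806, -1], [0.1463, 0.285, -0.0063, 0, 0, 0.1806, -1], [0.1463, 0.285, -0.0063, 0, 0, 0.1806, -1], [0.1463, 0.285, -0.0063, 0, 0, 0.1806, -1], [0.1463, 0.285, -0.0063, 0, 0, 0.1806, -1], [0.1463, 0.285, -0.0063, 0, 0, 0.1806, -1], [0.1463, 0.285, -0.0063, 0, 0, 0.1806, -1], [0.1463, 0.285, -0.0063, 0, 0, 0.1806, -1], [0.1463, 0.285, -0.0063, 0, 0, 0.1806, -1], [0.1463, 0.285, -0.0063, 0, 0, 0.1806, -1]]
  ]
}}

```text
time_s: 14.9
ee_pos: [0.4724, 0.0765, 0.1423]
eef_rot: [-3.142, -0.0, 2.009]
force: [0.1, 0.3, 0.4]
grip_width: 0.0937
grip_force: 0.0
```

```bash
python3 w.py pics/w4.png; python3 - <<'E'
from h import *
im,d,I=grab('side'); w=cv2.imread('pics/w4.png'); cv2.imwrite('pics/c4.png',np.hstack([w[100:400,150:490],im[50:350,230:570]]))
E
```

```text
14.9 [0.4724 0.0765 0.1423] [-3.14150180e+00 -3.25246119e-05  2.00925138e+00]
[[0.906, 0.408, 0.115, 0.439], [0.424, -0.872, -0.245, 0.147], [0.0, 0.271, -0.963, 0.321], [0.0, 0.0, 0.0, 1.0]]
```

View pics/c4.png

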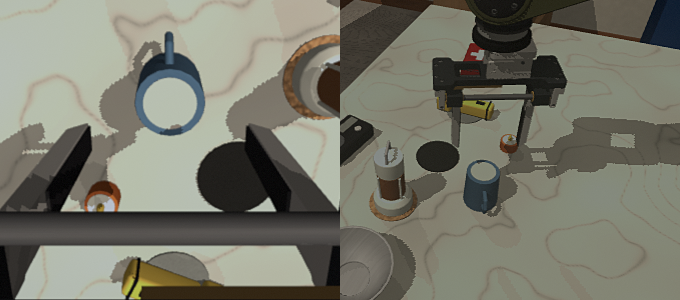

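Left crop: the cup foot at (170,103) is centred between the fingers, handle pointing straight up the image along tool x. The torch is lying at the grey mat.

Scaled: 114 mm / 800 = 0.1425, 90 mm / 800 = 0.1125.

Emit:
{"op": "arm_command", "data": {
  "plan": [
    [[0, 0.0013, 0.0375, 0, 0, 0, -1], [0, 0.0013, 0.075, 0, 0, 0, -1], [0, 0.0013, 0.1125, 0, 0, 0, -1], [0, 0.0013, 0.1425, 0, 0, 0, -1], [0, 0.0013, 0.1425, 0, 0, 0, -1], [0, 0.0013, 0.1425, 0, 0, 0, 0.3], [0, 0.0013, 0.1425, 0, 0, 0, 0.3], [0, 0.0013, 0.1425, 0, 0, 0, 0.3], [0, 0.0013, 0.1425, 0, 0, 0, 0.3], [0, 0.0013, 0.1425, 0, 0, 0, 0.3], [0, 0.0013, 0.1425, 0, 0, 0, 0.3], [0, 0.0013, 0.1425, 0, 0, 0, 0.3]]
  ],
  "squeeze": 25
}}

```text
time_s: 16.2
ee_pos: [0.4736, 0.0771, 0.0291]
eef_rot: [3.141, 0.0, 2.007]
force: [-1.3, 0.2, 6.2]
grip_width: 0.0605
grip_force: 25.1
```

Scaled: -109 mm / 800 = -0.1363, 78 mm / 800 = 0.0975.

Emit:
{"op": "arm_command", "data": {
  "plan": [
    [[0, 0, -0.025, 0, 0, 0, 0.3], [0, 0, -0.05, 0, 0, 0, 0.3], [-0.0688, 0.0488, -0.05, 0, 0, 0, 0.3], [-0.0688, 0.0488, -0.05, 0, 0, 0, 0.3], [-0.1363, 0.0975, -0.05, 0, 0, 0, 0.3], [-0.1363, 0.0975, -0.05, 0, 0, 0, 0.3], [-0.1363, 0.0975, -0.05, 0, 0, 0, 0.3], [-0.1363, 0.0975, -0.05, 0, 0, 0, 0.3], [-0.1363, 0.0975, -0.05, 0, 0, 0, 0.3], [-0.1363, 0.0975, -0.05, 0, 0, 0, 0.3]]
  ]
}}

```text
time_s: 17.2
ee_pos: [0.5895, 0.0117, 0.0686]
eef_rot: [-3.141, -0.0, 2.008]
force: [-1.2, 0.0, -2.6]
grip_width: 0.0609
grip_force: 24.9
```

Scaled: 37 mm / 800 = 0.0463, 36 mm / 800 = 0.045.

Emit:
{"op": "arm_command", "data": {
  "plan": [
    [[0, 0.0013, 0.025, 0, 0, 0, 0.3], [0, 0.0013, 0.04, 0, 0, 0, 0.3], [0, 0.0013, 0.04, 0, 0, 0, 0.3], [0, 0.0013, 0.0425, 0, 0, 0, 0.3], [0, 0.0013, 0.045, 0, 0, 0, 0.3], [0, 0.0013, 0.0463, 0, 0, 0, 0.3], [0, 0.0013, 0.0463, 0, 0, 0, 0.3]]
  ]
}}

```text
time_s: 17.9
ee_pos: [0.5912, 0.0116, 0.0321]
eef_rot: [3.141, 0.0, 2.007]
force: [-2.8, -0.6, 2.2]
grip_width: 0.0607
grip_force: 25.0
```

Contact with the mat; releasing and going up.

Scaled: -130 mm / 800 = -0.1625, -100 mm / 800 = -0.125.

Emit:
{"op": "arm_command", "data": {
  "plan": [
    [[0, 0, 0, 0, 0, 0, 0.3], [0, 0, 0, 0, 0, 0, -1], [0, 0, 0, 0, 0, 0, -1], [0, 0, 0, 0, 0, 0, -1], [0, 0, 0, 0, 0, 0, -1], [0, 0, 0, 0, 0, 0, -1], [0, 0, -0.0375, 0, 0, 0, -1], [0, 0, -0.075, 0, 0, 0, -1], [0, 0, -0.125, 0, 0, 0, -1], [0, 0, -0.1625, 0, 0, 0, -1], [0, 0, -0.1625, 0, 0, 0, -1]]
  ]
}}

```text
time_s: 19.0
ee_pos: [0.5926, 0.0116, 0.166]
eef_rot: [3.135, 0.003, 2.007]
force: [0.5, -0.5, 0.7]
grip_width: 0.0939
grip_force: 0.0
```

Scaled: -153 mm / 800 = -0.1913, -24 mm / 800 = -0.03.

Emit:
{"op": "arm_command", "data": {
  "plan": [
    [[-0.03, -0.1913, 0, 0, 0, 0, -1], [-0.03, -0.1913, 0, 0, 0, 0, -1], [-0.03, -0.1913, 0, 0, 0, 0, -1], [-0.03, -0.1913, 0, 0, 0, 0, -1], [-0.03, -0.1913, 0, 0, 0, 0, -1], [-0.03, -0.1913, 0, 0, 0, 0, -1], [-0.03, -0.1913, 0, 0, 0, 0, -1]]
  ]
}}

```text
time_s: 19.7
ee_pos: [0.4632, -0.0742, 0.1611]
eef_rot: [-3.141, -0.0, 2.008]
force: [-1.0, -1.1, -0.0]
grip_width: 0.0938
grip_force: 0.0
```

```bash
python3 w.py pics/w5.png; python3 - <<'E'
from seg import *
def circ(xy):
    A=np.c_[2*xy,np.ones(len(xy))]; s=np.linalg.lstsq(A,(xy**2).sum(1),rcond=None)[0]; return s[:2].round(4),round(float(np.sqrt(s[2]+s[:2]@s[:2])),4)
for n in('wrist','side','scene'):
    im,d,I=load(n) if n=='wrist' else grab(n)[:3]
    P=cloud(I,d); h,s,v=hsv(im)
    b=lambda lo,hi:np.all((P>lo)&(P<hi),-1)
    t=P[b([.43,-.11,.004],[.50,-.04,.018])]; t2=P[b([.43,-.11,.0185],[.50,-.04,.026])]
    print(n,'tea',len(t),circ(t[:,:2]) if len(t)>15 else '',len(t2),t2.mean(0) if len(t2) else '')
    m=b([.54,-.05,.070],[.64,.07,.085]); m1=(m&(s<90)&(v>100)).astype(np.uint8); m1=cv2.morphologyEx(m1,cv2.MORPH_OPEN,np.ones((3,3)))
    if m1.sum()>30:
        c=max(cv2.findContours(m1,cv2.RETR_EXTERNAL,cv2.CHAIN_APPROX_NONE)[0],key=cv2.contourArea); e=cv2.fitEllipse(c); print('  foot',onz(I,*e[0],.078).round(4),np.median(P[m1>0][:,2]).round(4),np.round(e[1],1))
    q=P[b([.5,-.23,.008],[.68,-.08,.055])&(h>20)&(h<36)&(s>110)]
    if len(q)>50: q=q[q[:,2]>.028]; print('  torch',len(q),q[:,2].max().round(3),cv2.minAreaRect((q[:,:2]*1000).astype(np.float32)) if len(q)>10 else '')
    for lo,hi in((.036+.003,.083),(.09,.12)):
        L=P[b([.56,.09,lo],[.68,.21,hi])]; print('  lan',len(L),circ(L[:,:2]) if len(L)>30 else '')
im=load('wrist')[0]; im2=load('side')[0]; cv2.imwrite('pics/c5.png',np.hstack([im[100:400,150:490],im2[50:350,230:570]]))
E
```

```text
19.7 [ 0.4632 -0.0742  0.1611] [-3.14138388e+00 -2.74991124e-04  2.00783336e+00]
[[0.906, 0.407, 0.115, 0.429], [0.423, -0.872, -0.245, -0.003], [0.0, 0.271, -0.963, 0.34], [0.0, 0.0, 0.0, 1.0]]
wrist tea 70 (array([ 0.4619, -0.0759]), 0.0186) 948 [ 0.4615426  -0.07520846  0.02195183]
  foot [0.5907 0.0117 0.078 ] 0.0783 [48.9 56.9]
  torch 1999 0.04 ((576.160400390625, -151.06971740722656), (106.18596649169922, 29.32375144958496), 1.7088953256607056)
  lan 2587 (array([0.616 , 0.1495]), 0.0236)
  lan 1181 (array([0.6153, 0.1488]), 0.023)
side tea 92 (array([ 0.4626, -0.0747]), 0.0181) 177 [ 0.46225755 -0.07239961  0.02229179]
  foot [0.5915 0.0118 0.078 ] 0.0789 [14.1 22. ]
  torch 561 0.041 ((589.2831420898438, -153.08128356933594), (128.6561279296875, 45.67362594604492), 5.800583839416504)
  lan 446 (array([0.6171, 0.1513]), 0.0241)
  lan 349 (array([0.6171, 0.151 ]), 0.0246)
scene tea 54 (array([ 0.4638, -0.0746]), 0.0172) 79 [ 0.46647266 -0.0724987   0.02264867]
  foot [0.59   0.0114 0.078 ] 0.0794 [12.2 20.4]
  torch 363 0.042 ((593.5159301757812, -145.2198944091797), (42.31993103027344, 126.53050994873047), 86.61310577392578)
  lan 373 (array([0.6169, 0.1502]), 0.0247)
  lan 268 (array([0.6174, 0.1508]), 0.0243)
```

View pics/c5.png

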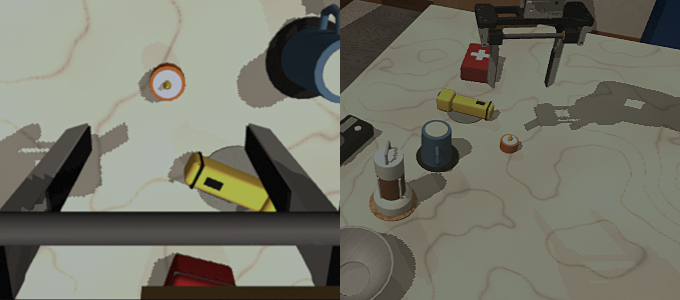

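Left crop: the tea light at (168,84) is centred between the fingers. Right crop: lantern, cup and torch are standing on their mats, and the measured centres agree to within 3 mm.

Scaled: 156 mm / 800 = 0.195, 120 mm / 800 = 0.15.

Emit:
{"op": "arm_command", "data": {
  "plan": [
    [[0, -0.0013, 0.05, 0, 0, 0, -1], [0, -0.0013, 0.1, 0, 0, 0, -1], [0, -0.0013, 0.15, 0, 0, 0, -1], [0, -0.0013, 0.195, 0, 0, 0, -1], [0, -0.0013, 0.195, 0, 0, 0, -1], [0, -0.0013, 0.195, 0, 0, 0, 0.8], [0, -0.0013, 0.195, 0, 0, 0, 0.8], [0, -0.0013, 0.195, 0, 0, 0, 0.8], [0, -0.0013, 0.195, 0, 0, 0, 0.8], [0, -0.0013, 0.195, 0, 0, 0, 0.8], [0, -0.0013, 0.195, 0, 0, 0, 0.8], [0, -0.0013, 0.195, 0, 0, 0, 0.8]]
  ],
  "squeeze": 8
}}

```text
time_s: 21.05
ee_pos: [0.4615, -0.0752, 0.0055]
eef_rot: [3.142, 0.0, 2.007]
force: [-0.3, 0.4, -0.2]
grip_width: 0.0415
grip_force: 0.0
```

Emit:
{"op": "arm_command", "data": {
  "plan": [
    [[0, 0, 0, 0, 0, 0, 0.8], [0, 0, 0, 0, 0, 0, 0.8], [0, 0, 0, 0, 0, 0, 0.8], [0, 0, 0, 0, 0, 0, 0.8]]
  ]
}}

```text
time_s: 21.45
ee_pos: [0.4615, -0.0752, 0.0055]
eef_rot: [-3.142, 0.0, 2.007]
force: [-0.3, -0.3, 2.3]
grip_width: 0.0378
grip_force: 8.0
```

Scaled: 154 mm / 800 = 0.1925, -115 mm / 800 = -0.1438.

Emit:
{"op": "arm_command", "data": {
  "plan": [
    [[0, 0, -0.05, 0, 0, 0, 0.8], [0, 0, -0.1, 0, 0, 0, 0.8], [0, 0, -0.1438, 0, 0, 0, 0.8], [0, 0, -0.1438, 0, 0, 0, 0.8], [0.01, 0.0625, -0.1438, 0, 0, 0, 0.8], [0.02, 0.125, -0.1438, 0, 0, 0, 0.8], [0.03, 0.1925, -0.1438, 0, 0, 0, 0.8], [0.03, 0.1925, -0.1438, 0, 0, 0, 0.8], [0.03, 0.1925, -0.1438, 0, 0, 0, 0.8], [0.03, 0.1925, -0.1438, 0, 0, 0, 0.8]]
  ]
}}

```text
time_s: 22.45
ee_pos: [0.59, 0.0111, 0.1196]
eef_rot: [-3.14, -0.001, 2.006]
force: [-0.7, 0.3, -0.7]
grip_width: 0.038
grip_force: 8.0
```

```bash
python3 - <<'E'
from seg import *
for n in('side','scene'):
    im,d,I=grab(n); P=cloud(I,d); h,s,v=hsv(im)
    m=np.all((P>[.54,-.05,.09])&(P<[.64,.07,.16]),-1)&(h<20)&(s>110)
    t=P[m]; print(n,m.sum(),t.min(0).round(3) if len(t) else '',t.max(0).round(3) if len(t) else '',t.mean(0).round(4) if len(t) else '')
    if n=='side': cv2.imwrite('pics/c6.png',cv2.resize(im[90:260,240:440],None,fx=3,fy=3))
E
```

```text
side 232 [ 0.572 -0.006  0.115] [0.608 0.03  0.139] [0.5861 0.0213 0.1288]
scene 74 [0.561 0.001 0.116] [0.607 0.029 0.139] [0.5912 0.0245 0.1285]
```

View pics/c6.png

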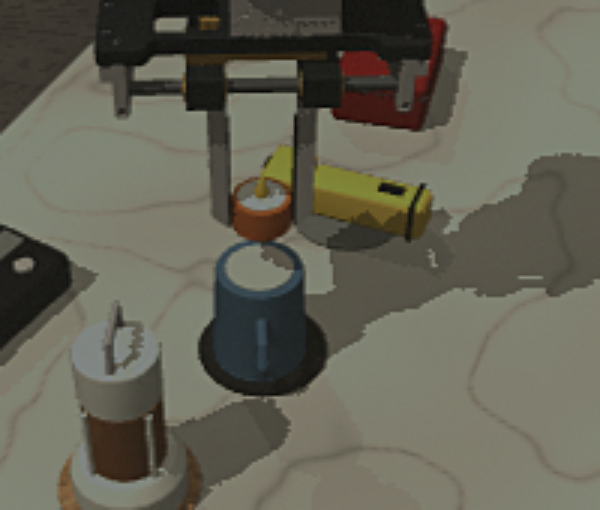

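The tea light is held upright at (262,210), directly above the cup foot at (260,268). Lowering it.

Scaled: 35 mm / 800 = 0.0438, 34 mm / 800 = 0.0425.

Emit:
{"op": "arm_command", "data": {
  "plan": [
    [[0, 0, 0.025, 0, 0, 0, 0.8], [0, 0, 0.0388, 0, 0, 0, 0.8], [0, 0, 0.0388, 0, 0, 0, 0.8], [0, 0, 0.0413, 0, 0, 0, 0.8], [0, 0, 0.0425, 0, 0, 0, 0.8], [0, 0, 0.0438, 0, 0, 0, 0.8], [0, 0, 0.0438, 0, 0, 0, 0.8]]
  ]
}}

```text
time_s: 23.25
ee_pos: [0.591, 0.0116, 0.0856]
eef_rot: [3.141, 0.0, 2.007]
force: [-0.4, -0.4, -0.0]
grip_width: 0.038
grip_force: 8.0
```

Scaled: 2 mm / 800 = 0.0025, 1 mm / 800 = 0.0013.

Emit:
{"op": "arm_command", "data": {
  "plan": [
    [[0, 0, 0.0013, 0, 0, 0, 0.8], [0, 0, 0.0025, 0, 0, 0, 0.8], [0, 0, 0.0025, 0, 0, 0, 0.8]]
  ]
}}

```text
time_s: 23.55
ee_pos: [0.591, 0.0116, 0.0835]
eef_rot: [3.141, 0.0, 2.007]
force: [-0.4, 1.0, 1.0]
grip_width: 0.0373
grip_force: 8.0
```

Touching; release, then climb straight up and clear.

Scaled: -180 mm / 800 = -0.225, -150 mm / 800 = -0.1875.

Emit:
{"op": "arm_command", "data": {
  "plan": [
    [[0, 0, 0, 0, 0, 0, -0.3], [0, 0, 0, 0, 0, 0, -0.3], [0, 0, 0, 0, 0, 0, -0.3], [0, 0, 0, 0, 0, 0, -0.3], [0, 0, 0, 0, 0, 0, -0.3], [0, 0, -0.0375, 0, 0, 0, -0.3], [0, 0, -0.075, 0, 0, 0, -0.3], [0, 0, -0.1375, 0, 0, 0, -0.3], [0, 0, -0.1875, 0, 0, 0, -0.3], [0, -0.225, -0.1875, 0, 0, 0, -0.3], [0, -0.225, -0.1875, 0, 0, 0, -0.3], [0, -0.225, -0.1875, 0, 0, 0, -0.3]]
  ]
}}

```text
time_s: 24.75
ee_pos: [0.4532, -0.0521, 0.2333]
eef_rot: [3.141, 0.0, 2.007]
force: [0.9, -0.3, 0.3]
grip_width: 0.061
grip_force: 0.0
```

```bash
cat > chk.py <<'E'
from seg import *
def circ(xy):
    A=np.c_[2*xy,np.ones(len(xy))]; s=np.linalg.lstsq(A,(xy**2).sum(1),rcond=None)[0]; return s[:2].round(4),round(float(np.sqrt(s[2]+s[:2]@s[:2])),4)
ims=[]
for n in('side','scene'):
    im,d,I=grab(n); ims.append(im); P=cloud(I,d); h,s,v=hsv(im); b=lambda lo,hi:np.all((P>lo)&(P<hi),-1)
    t=P[b([.54,-.05,.083],[.64,.07,.097])]; print(n,'tea',circ(t[:,:2]),'top z',np.percentile(P[b([.54,-.05,.083],[.64,.07,.13])][:,2],[2,98]).round(4))
    c=P[b([.54,-.05,.06],[.64,.06,.074])]; print('  cup wall',circ(c[:,:2]))
    L=P[b([.56,.09,.092],[.68,.21,.12])]; print('  lan',circ(L[:,:2]))
    q=P[b([.5,-.23,.031],[.68,-.08,.055])&(h>20)&(h<36)&(s>110)]; print('  torch',cv2.minAreaRect((q[:,:2]*1000).astype(np.float32)))
    r=P[b([.5,.2,.046],[.75,.45,.056])]; print('  bowl',circ(r[:,:2]))
cv2.imwrite('pics/end.png',np.hstack([ims[0][40:380,180:540],ims[1][80:420,220:580][:340] if 0 else cv2.resize(ims[1][80:320,200:500],(360,340))]))
E
python3 chk.py
```

```text
side tea (array([0.5913, 0.0114]), 0.0184) top z [0.0841 0.1095]
  cup wall (array([0.5903, 0.0135]), 0.0282)
  lan (array([0.6169, 0.1514]), 0.0243)
  torch ((589.3814086914062, -149.46640014648438), (128.4711151123047, 43.232913970947266), 0.9374933242797852)
  bowl (array([0.6038, 0.316 ]), 0.0668)
scene tea (array([0.5918, 0.011 ]), 0.018) top z [0.0838 0.11  ]
  cup wall (array([0.5899, 0.0117]), 0.0298)
  lan (array([0.6178, 0.1509]), 0.0241)
  torch ((593.4226684570312, -149.21209716796875), (125.16304016113281, 40.28499221801758), 1.9694030284881592)
  bowl (array([0.6058, 0.3156]), 0.0669)
```

View pics/end.png

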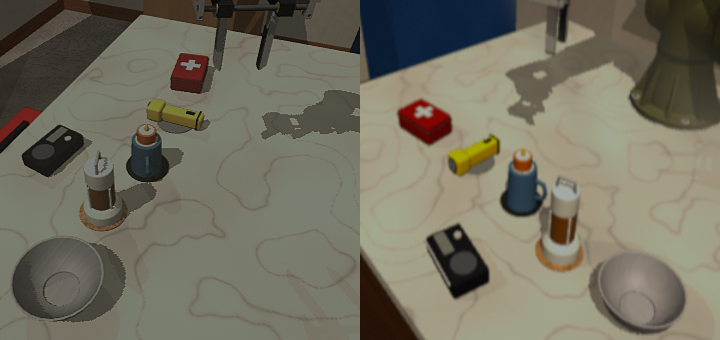

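Both views show the kit laid out: tea light on the cup at (147,135) left / (522,160) right, lantern on cork, torch on grey along x. All centres are within about 3 mm, and the bowl has not moved.

```bash
python3 -c "
from station import ctrl
print(ctrl.hand_in())"
```

```text
the job is handed in; nothing more can be done
None
```

The kit is laid out and handed in: lantern on the cork mat by the bowl, torch along x on the grey mat by the tin, and the upturned cup on the black middle mat with the tea light on top, all measured within about 5 mm of centre; I don't have the judge's verdict.

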